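# Close up the seal tester and set its bleed valve

## Task

A shaft seal is already lying in the pot of the bench leak tester: set the lid on the pot by its dark grip stud so that it sits fully home, then swing the orange toggle-clamp handle all the way down so that the clamp presses on the lid. Then turn the red bleed-valve wheel clockwise by its black handle until it stops, back it off exactly two full turns, and finish still gripping the black handle there, ready for the air to come on: do not let go of it. Leave the other things on the counter alone.

Things in the scene. Friction and masses are not known exactly. Their poses are not given: they have to be found in the camera images.
- tester: leak tester, a rig fixed to the counter, turned by up to 0.25 rad: grey base plate 130 x 350 mm, 14 mm high; along its y from - to +: brass bleed valve with red wheel (axis at own y -0.115), aluminium pot (axis at y 0.030), toggle clamp (y 0.1 to 0.17). A gauge 42 mm round, 88 mm high, at own (0.06, -0.048). Origin under the plate, z up
- pot_mouth (a point): centre of the pot's open mouth, in the plane of its rim, 55 mm above the counter. Bore 82 mm wide, rim 100 mm outside; axes as the tester's
- lid: loose round aluminium lid, about 0.28 kg, right way up on the counter. Origin: centre of its underside. From there up: spigot 76 mm wide, 6 mm high with chamfered foot (enters the bore), flange 100 mm wide from 6 to 14 mm, dark round grip stud 26 mm wide from 14 to 38 mm on the axis. Seated, the origin is 6 mm below pot_mouth
- clamp_pivot (a point): axis on which the clamp handle swings, parallel to the tester's x; 97 mm above the counter; axes as the tester's (the clamped handle points along its +y)
- clamp_grip (a point): point on the clamp handle's orange grip, 105 mm from clamp_pivot, 22 mm short of its end. The grip is 16 mm thick along the tester's x, 18 mm the other way, 45 to 127 mm from the pivot; it can be pinched from above across x, the pads pivoting on it. At the start the clamp arm stands up beside the pot, tip 180 to 200 mm high, foot 70 mm or more from the pot's axis
- clamp_handle (a joint): swing of the clamp handle, rad: 0 up (73 degrees above level, arm lifted), 1.27 fully down on its stop (handle and arm level, just over centre, spring foot pressing on the lid's stud with about 4 N). Grows as the handle swings down and outward; needs about 2 to 6 N at the grip and stays where it is left. The foot meets the stud about 0.2 rad before the end
- valve_axis (a point): point on the wheel's upright axis, 95 mm above the counter; the wheel's rim is 105 mm wide over all
- handle_grip (a point): middle of the black handle standing upright on the wheel's rim, 46 mm from the wheel's axis: a round grip 21 mm wide that spins freely on its pin, from 20 mm below this point to 22 mm above. The hub nut tops out 23 mm below this point. With the valve shut it is 126 mm above the counter; it rises 3 mm a turn as the valve opens
- valve_wheel (a joint): turn of the valve wheel, rad: 0 shut, on its stop; grows counter-clockwise seen from above as the valve opens, 6.283 a turn, to 25 fully open. It is 2 to 7 rad open at the start. Needs about 3 N at the handle and stays where it is left
- valve_handle: the black revolving handle itself, to be gripped at the end; origin at its lower end on its axis; its own yaw means nothing, as it spins on its pin
- clamp_foot: round rubber foot, 20 mm wide, on the end of the clamp arm; origin at the middle of its pressing face
- box_merlon: small white carton 58 x 58 x 32 mm lying behind the tester; origin under its middle; leave alone
- bearing_6206: ball bearing 62 mm wide, 16 mm high, behind the tester on the left; origin under its middle; leave alone
- seal_30: brown shaft seal 47 mm wide, 7 mm high, on the left near the robot; origin under its middle; leave alone

How it is judged:
On the way, in this order (a step that is already met when the one before it is completed fails the run):
1. the lid sits fully home on the pot (horizontal distance between lid and pot_mouth below 0.006 m and z of lid in the frame of pot_mouth below -0.0045 m and angle between lid's own z axis and vertical below 0.04 rad), for 0.2 s.
2. the clamp handle is down and the foot presses on the lid (value of joint clamp_handle above 1.19 rad and contact force between clamp_foot and lid above 2 N), for 0.2 s.
3. the valve is turned shut to its stop (value of joint valve_wheel below 0.06 rad), for 0.1 s.
At the end, for the whole second after the job is handed in: Lid home (within 6 mm of the pot axis, spigot 4.5 mm or more in, level within 0.04 rad); clamp handle past 1.19 rad, foot pressing on the lid with over 2 N; wheel still, two turns (12.57 rad, within 0.3) open from its stop; fingers grip the black handle with over 3 N (all of step 1 and all of step 2 and value of joint valve_wheel between 12.266 and 12.866 rad and velocity of joint valve_wheel between -0.1 and 0.1 rad/s and contact force between the fingers and valve_handle above 3 N); the arm keeps its last pose, push and grip.
It fails at once if another thing on the counter was pushed more than 30 mm (distance of any of box_merlon, bearing_6206, seal_30 from where it was at the start of the episode above 0.03 m).
It also fails if it takes over 72 s, if anything falls off the work surface, if the arm or the gripper's body presses on something with over 40 N, if the wrist force passes 120 N, or if a joint passes its speed limit or range.

## Robot

A 6-joint arm with a two-finger parallel gripper is mounted at the origin on a cart in front of the work surface, level with it; the furniture and walls round the work are solid. World frame = base frame: x ahead of the robot, y to its left, z up, the work surface at z = 0. Lengths are in m, angles in rad, forces in N, time in s.
With the tool pointing down it reaches from about 0.35 to 0.775 m from the base axis. Payload 7.3 kg.
Tool frame: the origin (TCP) lies on the centre line of the jaws, within the pads' length; the fingertips stand 11 mm ahead of it and the grasp point (between the pads) lies 8 mm behind it; z points along the fingers, y is the line along which they close (so a half turn about z gives the same grasp; the last joint's range is limited). The gripper opens to 92 mm and grips with 3 to 60 N. Pads are 19 mm wide; open, the fingers measure 130 mm over their backs; the gripper's body (75 mm by 190 mm) begins 47 mm behind the grasp point.
Start: joints at [1.166, 0.342, 1.524, -0, 1.275, -0.146], TCP at [0.134, 0.508, 0.238] pointing down, gripper open.
Joint ranges: [-2.53, 2.53], [-0.77, 2.02], [0.04, 2.7], [-1, 4.14], [0.28, 2.66], [-3.11, 3.11]. Speed limits (rad/s): [2.57, 2.57, 3.14, 3.14, 3.14, 3.14].

## Interface

Orientations are given as a 3x3 rotation matrix whose columns are the frame's x, y, z axes.
In Python, from workcell import ctrl, capture, camera_params gives the robot as it stands (ctrl), with the cameras as plain functions.
- The arm moves only by the shell command python3 jog.py 'ROWS'. ROWS is a JSON object whose key "segments" holds a list of rows, 1 to 20 of them, each of 7 numbers: a rotation vector rx, ry, rz in rad, then dx, dy, dz in m, then the opening from 0.0 (shut) to 1.0 (fully open); each row is the pose to reach, as a shift and turn from the pose commanded when the command began, along the tool's axes at that moment; what a row does not reach only later rows make up. A row lasts 1/10 s, in which the tool goes at most 0.05 m and 0.15 rad, less where a joint would pass 70% of its speed; a pose out of reach is approached as far as the arm can. The fingers move at their own pace and stop on an object; the grip force is fixed at half the most. Time passes only in rows, so rows that do not move let the fingers close. It prints the time, the measured TCP pose, the force, the opening and the grip force at its end. Input that does not fit is refused with a message, and nothing moves.
- ctrl.get_state(): the state, without advancing time (a new reading comes with each control period).
- capture(name): name is "side" or "top"; returns the picture (420x560x3 uint8, red, green, blue); there is no depth.
- camera_params(name): a dict with "fov_y" (degrees; the focal length in pixels is half the picture's height over the tangent of half this angle, whatever the lens; pixels are square), "cx", "cy" (the principal point, pixels), "rvec" (rotation vector, rad) and "tvec" (3), from world to camera coordinates, as OpenCV has them. Camera axes: x right, y down, z forward; pixel columns grow to the right and rows downward; lengths in m; the calibration is good to about 2 mm. A picture is of the moment at which its call begins. camera_params takes no time and is no camera call.
- ctrl.finish_job(): hands the job in; it is judged then, once.
The state is a dict: "t": time; "qpos": joint angles; "joint_velocities": joint speeds; "joint_efforts": joint torques, N m; "tool_pos": TCP position; "eef_rot": TCP orientation; "contact_force": force on the tool from outside, world axes, zero at the start; "wrist_torque": the same for the moment, N m; "gripper_width": opening from 0.0 (shut) to 1.0 (fully open); "finger_force": force on a finger pad.
Only numpy, scipy, OpenCV 4.12 (cv2) and the standard library are available. Lean on these libraries where they do the work, as an engineer would, in place of code of your own. Each camera call takes 0.05 s, during which the arm holds its last target. There are 200 camera calls.

## Working session

There is one attempt and no reset: what is moved stays moved. The work goes in short steps, Python scripts to look and compute and a shell command to move; the robot and the scene stay as the last step left them, time stands still between calls to the robot, and variables do not carry over. Pictures are saved under pics/ and viewed, at most 11 in all, crops included, and the job is handed in when it is done.

```bash
ls; mkdir -p pics; python3 - <<'E'
from workcell import ctrl, capture, camera_params
import cv2,numpy as np
for n in ("side","top"):
    im=capture(n); cv2.imwrite(f"pics/{n}0.png",im[:,:,::-1]); p=camera_params(n); print(n,p)
    R=cv2.Rodrigues(np.array(p['rvec'],float))[0]; print(-R.T@np.array(p['tvec']))
s=ctrl.get_state();print(s['t'],s['tool_pos'],np.round(s['eef_rot'],3))
E
```

```text
jog.py
pics
workcell.py
side {'fov_y': 48.886485278408166, 'cx': 276.4541438445729, 'cy': 214.4605787135787, 'rvec': array([ 2.14659002, -0.11008955,  0.07706157]), 'tvec': array([-0.53510965,  0.17124624,  1.52765246])}
[ 0.39031464 -1.23619677  0.98430771]
top {'fov_y': 43.96250120612382, 'cx': 280.4572927619373, 'cy': 203.45418998837678, 'rvec': array([ 2.13476696, -2.15459715,  0.12008314]), 'tvec': array([0.03262678, 0.55893276, 1.3774066 ])}
[3.74368319e-01 1.28155356e-03 1.43894614e+00]
0.1 [0.13419335 0.50721129 0.23712921] [[-0.967  0.256 -0.001]
 [ 0.256  0.967 -0.001]
 [ 0.    -0.001 -1.   ]]
```

View pics/side0.png

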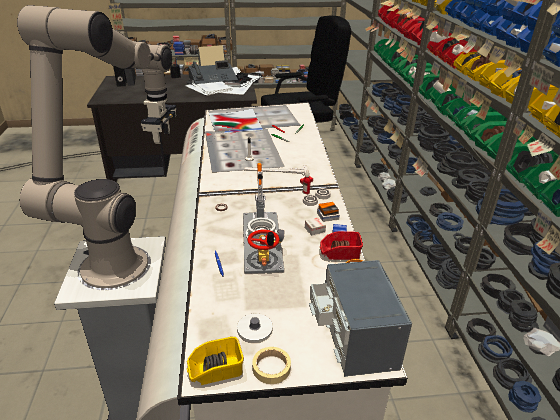

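View pics/top0.png

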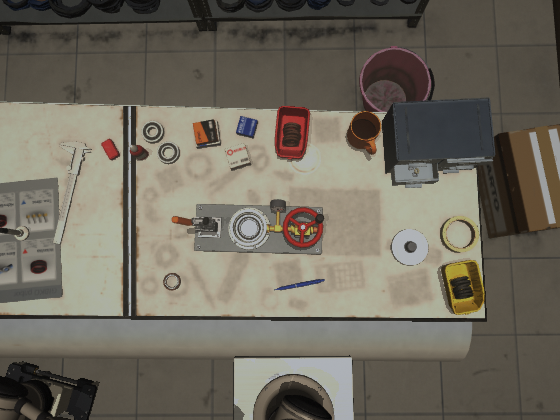

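The top view has the lid stud at (410,246), the pot at (249,227), the red wheel at (303,227) and the clamp at (205,224). In the side view the lid stud is at (254,322). I'll zoom in for detail.

```bash
cat > h.py <<'E'
from workcell import ctrl, capture, camera_params
import cv2,numpy as np
def cam(n):
    p=camera_params(n); R=cv2.Rodrigues(np.array(p['rvec'],float))[0]; t=np.array(p['tvec'],float)
    f=210/np.tan(np.radians(p['fov_y']/2)); return R,t,np.array([[f,0,p['cx']],[0,f,p['cy']],[0,0,1]])
def ray(n,u,v):
    R,t,K=cam(n); return -R.T@t, R.T@np.linalg.inv(K)@np.array([u,v,1.])
def onz(n,u,v,z):
    c,d=ray(n,u,v); return c+d*(z-c[2])/d[2]
def proj(n,P):
    R,t,K=cam(n); q=K@(R@np.asarray(P,float)+t); return q[:2]/q[2]
def two(a,b):
    (c1,d1),(c2,d2)=ray("top",*a),ray("side",*b)
    s=np.linalg.lstsq(np.c_[d1,-d2],c2-c1,rcond=None)[0]; p,q=c1+d1*s[0],c2+d2*s[1]; return (p+q)/2,np.linalg.norm(p-q)
def state():
    s=ctrl.get_state(); return s
E
python3 - <<'E'
import cv2,numpy as np
a=cv2.imread("pics/top0.png"); b=cv2.imread("pics/side0.png")
cv2.imwrite("pics/topz.png",cv2.resize(a[195:265,165:335],None,fx=4.7,fy=4.7,interpolation=cv2.INTER_CUBIC))
s=cv2.resize(b[155:280,230:300],None,fx=4.5,fy=4.5,interpolation=cv2.INTER_CUBIC)
l=cv2.resize(b[300:350,225:285],None,fx=4.5,fy=4.5,interpolation=cv2.INTER_CUBIC)
t=cv2.resize(a[220:275,380:440],None,fx=4.5,fy=4.5,interpolation=cv2.INTER_CUBIC)
o=np.zeros((570,600,3),np.uint8); o[:s.shape[0],:s.shape[1]]=s; o[:l.shape[0],320:320+l.shape[1]]=l; o[250:250+t.shape[0],320:320+t.shape[1]]=t
cv2.imwrite("pics/mix.png",o)
E
```

```text
(no output)
```

View pics/topz.png

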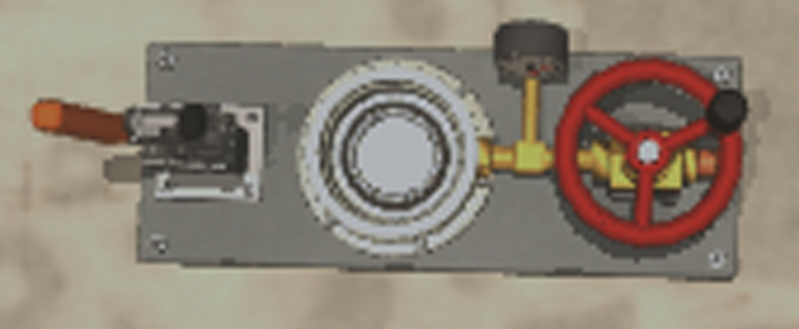

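View pics/mix.png

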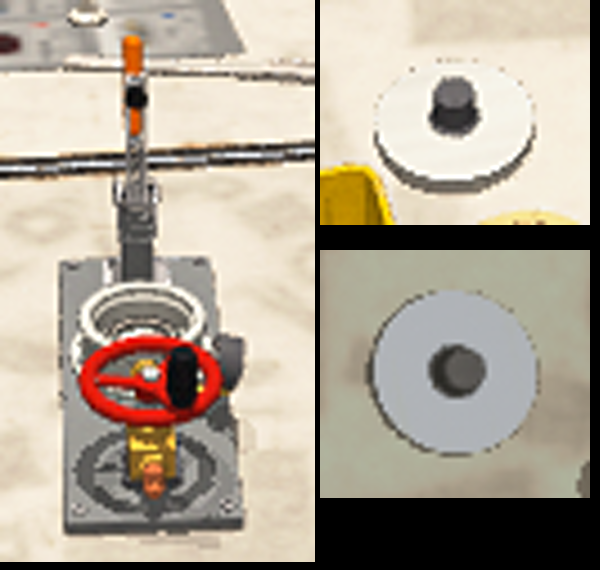

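The crops show the wheel hub at topz (648,152), the black handle top at (727,110) and plate corners at (148,43), (741,57), (737,278) and (137,262). The orange handle tip is at (45,115) in topz and (133,40) in mix. The lid is clear of everything around it.

```bash
python3 - <<'E'
from h import *
a=cv2.imread("pics/top0.png"); b=cv2.imread("pics/side0.png")
Z=lambda x,y:((x+.5)/4.7+165-.5,(y+.5)/4.7+195-.5)
c=[onz("top",*Z(x,y),0.014) for x,y in((148,43),(741,57),(737,278),(137,262))]
c=np.array(c);print("corners",c.round(4)); ctr=c.mean(0)
d=(c[0]+c[3]-c[1]-c[2])[:2]; print("plate ctr",ctr,"len",np.linalg.norm(d)/2); d/=np.linalg.norm(d)
yaw=np.arctan2(-d[0],d[1]);print("yaw",yaw)
def big(m,box):
    x0,y0,x1,y1=box; k=np.zeros_like(m);k[y0:y1,x0:x1]=m[y0:y1,x0:x1]
    cs=cv2.findContours(k,cv2.RETR_EXTERNAL,cv2.CHAIN_APPROX_NONE)[0]; return max(cs,key=cv2.contourArea)
ha=cv2.cvtColor(a,cv2.COLOR_BGR2HSV); hb=cv2.cvtColor(b,cv2.COLOR_BGR2HSV)
red=(((ha[...,0]<6)|(ha[...,0]>174))&(ha[...,1]>150)&(ha[...,2]>90)).astype(np.uint8)
e=cv2.fitEllipse(big(red,(280,200,330,255)));print("wheel",e, onz("top",*e[0],0.108))
# lid flange: bluish light
hs=a.astype(int); m=((hs[...,0]>=hs[...,2])&(hs.sum(2)>400)).astype(np.uint8)
e=cv2.fitEllipse(big(m,(385,222,435,272)));print("lid flange",e,onz("top",*e[0],0.014))
e=cv2.fitEllipse(big(m,(226,203,272,252)));print("pot",e,onz("top",*e[0],0.055))
dk=((ha[...,2]<115)).astype(np.uint8)
k=big(dk,(395,235,425,260));print("stud",cv2.minEnclosingCircle(k))
print("stud top",two(((460-320)/4.5+380,(370-250)/4.5+220),((455-320)/4.5+225,90/4.5+300)))
for n,P in(("pot",(0,.03)),("valve",(0,-.115))): 
    print(n,ctr[:2]+d*P[1])
h=onz("top",*Z(648,152),0.105);print("hub",h)
print("handle top at z .148..163",[onz("top",*Z(727,110),z) for z in(.148,.163)])
print("tip two",two(Z(45,115),(133/4.5+230,42/4.5+155)))
print("handle two",two(Z(727,110),(182/4.5+230,352/4.5+155)))
E
```

```text
corners [[ 0.5639  0.2618  0.014 ]
 [ 0.5519 -0.0873  0.014 ]
 [ 0.4229 -0.0826  0.014 ]
 [ 0.4352  0.2665  0.014 ]]
plate ctr [0.4934442  0.08958537 0.014     ] len 0.3492859367151153
yaw -0.03473950298221124
wheel ((301.6603088378906, 227.32659912109375), (35.943660736083984, 36.60797119140625), 93.6869125366211) [ 0.48755329 -0.02773456  0.108     ]
lid flange ((409.654052734375, 246.7057342529297), (34.48701858520508, 35.68694305419922), 133.40664672851562) [ 0.43987851 -0.32262113  0.014     ]
pot ((247.74551391601562, 227.73936462402344), (34.57780075073242, 37.52838897705078), 10.420801162719727) [0.49234176 0.11501075 0.055     ]
stud ((409.9193420410156, 246.3709716796875), 6.11320686340332)
stud top (array([ 0.44078568, -0.32130539,  0.03703407]), np.float64(0.0037889246264878555))
pot [0.49448618 0.11956727]
valve [ 0.48944996 -0.02534524]
hub [ 0.48876636 -0.02991424  0.105     ]
handle top at z .148..163 [array([ 0.5069871 , -0.07104025,  0.148     ]), array([ 0.50544615, -0.07019992,  0.163     ])]
tip two (array([0.50248182, 0.27696673, 0.21390332]), np.float64(0.0027162459825645167))
handle two (array([ 0.50829363, -0.07093459,  0.15084203]), np.float64(0.00318149283378528))
```

```bash
cat >> h.py <<'E'
def go(p,yaw=None,R=None,pos=None):
    """print tool-axis shift (and yaw turn) from the present pose to world point p; yaw = heading of tool y"""
    s=ctrl.get_state(); R=np.array(s['eef_rot']); q=np.array(s['tool_pos'])
    r=np.zeros(3)
    if yaw is not None:
        y=np.array([np.cos(yaw),np.sin(yaw),0]); z=np.array([0,0,-1.]); T=np.c_[np.cross(y,z),y,z]
        r=cv2.Rodrigues(R.T@T)[0].ravel()
    print(np.round(np.r_[r,R.T@(np.array(p)-q)],4),'d',np.linalg.norm(np.array(p)-q).round(3))
E
python3 -c "
from h import *
go((.40,.15,.28),-.035)"
python3 jog.py '{"segments": [[-0.001,0.001,1.347,-0.348,-0.277,-0.043,1],[-0.001,0.001,1.347,-0.348,-0.277,-0.043,1],[-0.001,0.001,1.347,-0.348,-0.277,-0.043,1],[-0.001,0.001,1.347,-0.348,-0.277,-0.043,1],[-0.001,0.001,1.347,-0.348,-0.277,-0.043,1],[-0.001,0.001,1.347,-0.348,-0.277,-0.043,1],[-0.001,0.001,1.347,-0.348,-0.277,-0.043,1],[-0.001,0.001,1.347,-0.348,-0.277,-0.043,1],[-0.001,0.001,1.347,-0.348,-0.277,-0.043,1],[-0.001,0.001,1.347,-0.348,-0.277,-0.043,1]]}'; python3 -c "
from h import *
go((.44,-.322,.10),-.035)"
```

```text
t: 1.1
tool_pos: [0.4028, 0.1467, 0.2809]
eef_rot: [[0.045, 0.999, 0.002], [0.999, -0.045, 0.0], [0.0, 0.002, -1.0]]
contact_force: [-0.0, -0.2, -0.2]
gripper_width: 1.003
finger_force: 0.0
[ 1.800e-03 -1.000e-04 -1.020e-02 -4.665e-01  5.800e-02  1.809e-01] d 0.504
```

```bash
python3 jog.py '{"segments": [[0,0,0,-0.467,0.058,0.09,1],[0,0,0,-0.467,0.058,0.09,1],[0,0,0,-0.467,0.058,0.09,1],[0,0,0,-0.467,0.058,0.09,1],[0,0,0,-0.467,0.058,0.09,1],[0,0,0,-0.467,0.058,0.09,1],[0,0,0,-0.467,0.058,0.09,1],[0,0,0,-0.467,0.058,0.09,1],[0,0,0,-0.467,0.058,0.09,1],[0,0,0,-0.467,0.058,0.18,1],[0,0,0,-0.467,0.058,0.18,1],[0,0,0,-0.467,0.058,0.18,1],[0,0,0,-0.467,0.058,0.18,1]]}'; python3 - <<'E'
from h import *
go((.44,-.322,.028),-.035)
im=capture("side")[:,:,::-1]; im2=capture("top")[:,:,::-1]
o=np.hstack([cv2.resize(im[230:350,190:320],(520,480)),cv2.resize(im2[210:290,380:440],(360,480))])
cv2.imwrite("pics/pre.png",cv2.resize(o,(800,436)))
E
```

```text
t: 2.4
tool_pos: [0.4415, -0.3167, 0.0999]
eef_rot: [[0.034, 0.999, -0.002], [0.999, -0.034, 0.003], [0.003, -0.002, -1.0]]
contact_force: [-0.5, -0.2, 0.7]
gripper_width: 0.996
finger_force: 0.0
[-0.0016 -0.0034  0.0008 -0.0056 -0.0012  0.0719] d 0.072
```

View pics/pre.png

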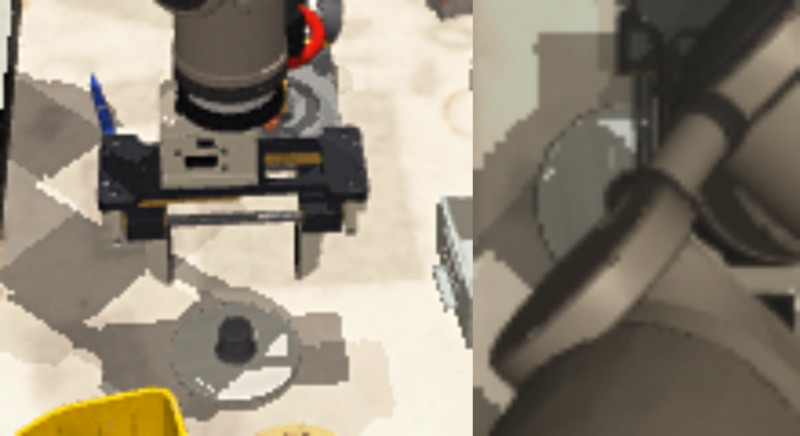

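The open jaws straddle the stud. I'll descend partway, check, then finish.

```bash
python3 jog.py '{"segments": [[0,0,0,0,0,0.04,1],[0,0,0,0,0,0.04,1],[0,0,0,0,0,0.04,1]]}'; python3 -c "
from h import *
go((.44,-.322,.028),-.035)"
```

```text
t: 2.8
tool_pos: [0.4422, -0.3175, 0.0621]
eef_rot: [[0.034, 0.999, 0.001], [0.999, -0.034, 0.0], [0.0, 0.001, -1.0]]
contact_force: [0.4, -0.2, 0.5]
gripper_width: 1.001
finger_force: 0.0
[ 0.0014 -0.0004  0.0011 -0.0046 -0.0021  0.0341] d 0.034
```

```bash
python3 jog.py '{"segments": [[0,0,0,-0.0045,-0.002,0.034,1],[0,0,0,-0.0045,-0.002,0.034,0.5],[0,0,0,-0.0045,-0.002,0.034,0],[0,0,0,-0.0045,-0.002,0.034,0],[0,0,0,-0.0045,-0.002,0.034,0],[0,0,0,-0.0045,-0.002,0.034,0],[0,0,0,-0.0045,-0.002,0.034,0],[0,0,0,-0.0045,-0.002,0.034,0]]}'
```

```text
t: 3.6
tool_pos: [0.4394, -0.3221, 0.0262]
eef_rot: [[0.035, 0.999, 0.0], [0.999, -0.035, 0.001], [0.001, 0.0, -1.0]]
contact_force: [0.4, 0.1, 0.1]
gripper_width: 0.439
finger_force: 0.0
```

```bash
python3 jog.py '{"segments": [[0,0,0,0,0,0,0],[0,0,0,0,0,0,0],[0,0,0,0,0,0,0],[0,0,0,0,0,0,0],[0,0,0,0,0,0,0]]}'; python3 jog.py '{"segments": [[0,0,0,0,0,-0.03,0],[0,0,0,0,0,-0.07,0],[0,0,0,0,0,-0.11,0],[0,0,0,0,0,-0.15,0],[0,0,0,0,0,-0.19,0],[0,0,0,0,0,-0.2,0],[0,0,0,0,0,-0.2,0]]}'; python3 -c "
from h import *
go((.4945,.1196,.225),-.035)"
```

```text
t: 4.1
tool_pos: [0.4396, -0.3222, 0.0261]
eef_rot: [[0.035, 0.999, 0.001], [0.999, -0.035, 0.001], [0.001, 0.001, -1.0]]
contact_force: [1.7, -0.0, -0.2]
gripper_width: 0.275
finger_force: 30.0
t: 4.8
tool_pos: [0.4395, -0.3226, 0.2268]
eef_rot: [[0.035, 0.999, 0.002], [0.999, -0.035, -0.0], [-0.0, 0.002, -1.0]]
contact_force: [0.2, -0.2, -3.7]
gripper_width: 0.277
finger_force: 30.0
[ 1.600e-03  1.000e-04 -0.000e+00  4.439e-01  3.950e-02  1.800e-03] d 0.446
```

```bash
python3 jog.py '{"segments": [[0,0,0,0.04,0.004,0,0],[0,0,0,0.085,0.0075,0,0],[0,0,0,0.13,0.0115,0,0],[0,0,0,0.175,0.0155,0,0],[0,0,0,0.22,0.0195,0,0],[0,0,0,0.265,0.0235,0,0],[0,0,0,0.31,0.0275,0,0],[0,0,0,0.35,0.031,0,0],[0,0,0,0.39,0.0345,0,0],[0,0,0,0.42,0.037,0,0],[0,0,0,0.444,0.0395,0,0],[0,0,0,0.444,0.0395,0,0],[0,0,0,0.444,0.0395,0.08,0],[0,0,0,0.444,0.0395,0.08,0],[0,0,0,0.444,0.0395,0.08,0]]}'; python3 - <<'E'
from h import *
go((.4945,.1196,.1),-.035)
im=capture("side")[:,:,::-1]; im2=capture("top")[:,:,::-1]
cv2.imwrite("pics/s2.png",im);cv2.imwrite("pics/t2.png",im2)
o=np.hstack([cv2.resize(im[170:290,220:320],(500,600),interpolation=cv2.INTER_CUBIC),cv2.resize(im2[195:265,220:275],(300,382))[:].copy() if 0 else np.vstack([cv2.resize(im2[190:265,220:275],(300,409)),np.zeros((191,300,3),np.uint8)])])
cv2.imwrite("pics/pot.png",o)
E
```

```text
t: 6.3
tool_pos: [0.4901, 0.1191, 0.141]
eef_rot: [[0.035, 0.999, -0.013], [0.999, -0.035, -0.0], [-0.001, -0.013, -1.0]]
contact_force: [-0.1, 0.7, -2.8]
gripper_width: 0.274
finger_force: 30.0
[-0.0127  0.0005 -0.0003  0.0007  0.0049  0.0409] d 0.041
```

View pics/pot.png

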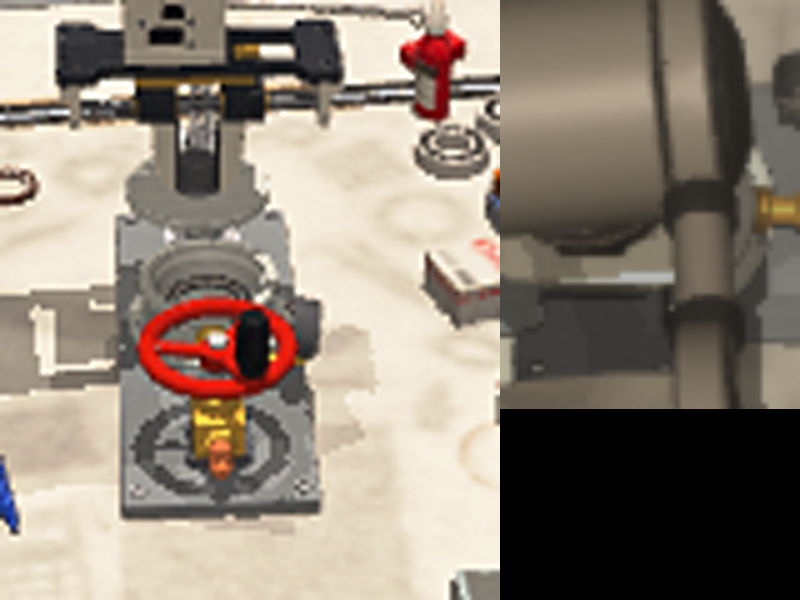

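The lid hangs level over the pot: flange edges at pot.png x 127 and 268, pot rim just below it. I'll cross-check x using the side view.

```bash
python3 jog.py '{"segments": [[0,0,0,0,0,0,0]]}'; python3 - <<'E'
from h import *
go((.4945,.1196,.1),-.035)
b=cv2.imread("pics/side0.png"); n=capture("side")[:,:,::-1]
def xs(im,rows,lo,hi): 
    for r in rows: print(r,[ ' '.join(f"{int(im[r,x].mean())}" for x in range(lo,hi))])
# predicted outlines
def edge(P,rad):
    a=np.linspace(0,2*np.pi,720); q=np.array([proj("side",np.array(P)+[rad*np.cos(t),rad*np.sin(t),0]) for t in a]); return q[:,0].min(),q[q[:,0].argmin(),1],q[:,0].max(),q[q[:,0].argmax(),1]
print("pred pot",edge((.4945,.1196,.055),.05))
t=ctrl.get_state()['tool_pos']; print(t,"pred lid",edge((t[0],t[1],t[2]-.026+.014),.05))
xs(b,(222,224,226),243,282); xs(n,(206,208,210),240,280)
c=[proj("top",(.4945+.05*np.cos(a),.1196+.05*np.sin(a),.055)) for a in np.arange(4)*np.pi/2]; print(np.round(c,1))
a=cv2.imread("pics/top0.png").mean(2).astype(int); print(a[227,224:276]); print(a[202:254,247])
E
```

```text
t: 6.5
tool_pos: [0.4953, 0.1198, 0.1479]
eef_rot: [[0.035, 0.999, 0.002], [0.999, -0.035, 0.002], [0.002, 0.002, -1.0]]
contact_force: [-0.1, -0.1, -3.0]
gripper_width: 0.276
finger_force: 30.0
[ 0.0023 -0.0016 -0.0005 -0.0003 -0.0009  0.0479] d 0.048
pred pot (np.float64(246.6834445399333), np.float64(224.790583257867), np.float64(274.78280090114384), np.float64(224.63026154151672))
[0.49540424 0.11984063 0.14813354] pred lid (np.float64(246.4101375496569), np.float64(205.3884634847955), np.float64(275.28191593387675), np.float64(205.2608686672524))
222 ['114 158 155 153 149 180 248 247 176 105 170 216 187 142 117 106 110 116 121 122 112 113 113 132 177 220 212 142 95 233 245 202 149 152 153 237 233 228 228']
224 ['110 159 156 154 124 246 245 117 186 161 94 109 113 119 121 121 124 125 124 124 122 119 122 119 115 111 105 123 207 121 234 244 199 147 154 151 233 229 230']
226 ['103 159 156 155 112 246 244 181 83 98 109 115 84 94 125 186 139 130 144 135 175 194 132 70 86 109 107 99 100 200 189 248 157 152 153 163 233 229 231']
206 ['214 208 205 206 208 214 180 117 120 124 123 123 122 1
[... 218 characters left out ...]
126 125 127 124 122 119 85 214 238 237 234 234']
210 ['227 228 228 230 231 232 235 238 141 107 136 118 126 124 125 126 124 125 124 124 124 124 122 124 122 122 123 121 122 123 114 128 93 144 244 238 237 235 235 235']
[[246.  208.4]
 [227.4 227.1]
 [246.  245.7]
 [264.7 226.8]]
[112 111 110 114 152 138 179 178 131  87  78 117 177 110  62 153  87 179
 178 179 179 179 178 179 179 179 179 179 178 178 178 179 176 130 145  61
  72 178 147 138 179 178 164 145 125  82 125 123 123 126 102 147]
[161 162 161 102 121 128 170 177 179 175  71 101  80 164 140  62 135 110
 178 178 179 179 179 179 178 179 178 179 178 179 178 178 178 176 117 125
  54  80 177 140 128 179 178 165 104 178 175 114 117  79  70 150]
```

```bash
python3 - <<'E'
from h import *
b=cv2.imread("pics/top0.png"); g=cv2.resize(b[200:256,220:276],None,fx=8,fy=8,interpolation=cv2.INTER_CUBIC)
for x,y,c in((.4945,.1196,(0,0,255)),(.4950,.1155,(0,255,0))):
  for r in(.041,.05):
    q=np.array([proj("top",(x+r*np.cos(a),y+r*np.sin(a),.055)) for a in np.linspace(0,6.29,90)])
    cv2.polylines(g,[np.int32((q-[220,200]+.5)*8)],False,c,1)
cv2.imwrite("pics/chk.png",g)
E
```

```text
(no output)
```

View pics/chk.png

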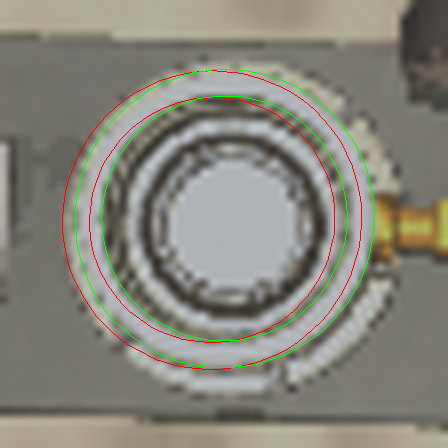

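Green circles (0.495, 0.1155) match the pot rim, while red is about 4 mm off in y. I'll use (0.495, 0.1158) and lower.

```bash
python3 jog.py '{"segments": [[0,0,0,-0.004,0,0.02,0],[0,0,0,-0.004,0,0.045,0],[0,0,0,-0.004,0,0.055,0],[0,0,0,-0.004,0,0.062,0],[0,0,0,-0.004,0,0.066,0],[0,0,0,-0.004,0,0.066,0]]}'; python3 -c "
from h import *
go((.495,.1158,.075),-.035)"
```

```text
t: 7.15
tool_pos: [0.4946, 0.1162, 0.0811]
eef_rot: [[0.035, 0.999, 0.001], [0.999, -0.035, 0.001], [0.001, 0.001, -1.0]]
contact_force: [-0.1, -1.0, -4.0]
gripper_width: 0.28
finger_force: 30.0
[ 0.0008 -0.0015  0.     -0.0004  0.0004  0.0061] d 0.006
```

```bash
python3 jog.py '{"segments": [[0,0,0,0,0,0.002,0],[0,0,0,0,0,0.004,0],[0,0,0,0,0,0.006,0],[0,0,0,0,0,0.007,0],[0,0,0,0,0,0.007,0]]}'
```

```text
t: 7.65
tool_pos: [0.4946, 0.1162, 0.075]
eef_rot: [[0.035, 0.999, 0.002], [0.999, -0.035, 0.001], [0.001, 0.002, -1.0]]
contact_force: [-3.7, -0.3, 8.0]
gripper_width: 0.275
finger_force: 30.0
```

```bash
python3 jog.py '{"segments": [[0,0,0,0,0,0,1],[0,0,0,0,0,0,1],[0,0,0,0,0,0,1],[0,0,0,0,0,-0.004,1],[0,0,0,0,0,-0.03,1],[0,0,0,0,0,-0.07,1],[0,0,0,0,0,-0.12,1],[0,0,0,0,0,-0.165,1],[0,0,0,0,0,-0.175,1],[0,0,0,0,0,-0.175,1]]}'; python3 - <<'E'
from h import *
a=cv2.imread("pics/top0.png");b=cv2.imread("pics/side0.png")
for n,im,x0,y0,x1,y1 in(("top",a,165,205,200,235),("side",b,245,155,275,195)):
    h=cv2.cvtColor(im,cv2.COLOR_BGR2HSV); m=(h[...,0]>4)&(h[...,0]<20)&(h[...,1]>150); ys,xs=np.nonzero(m[y0:y1,x0:x1]); print(n,len(xs),xs.min()+x0,xs.max()+x0,ys.min()+y0,ys.max()+y0)
    if n=="top": print([(c,(ys[xs==c-x0]+y0).mean().round(1)) for c in range(171,193,3)])
    else: print([(r,(xs[ys==r-y0]+x0).mean().round(1)) for r in range(163,186,2) if (ys==r-y0).any()])
    o=np.array([.4936,.086]);d=np.array([.0347,.9994])
    for r in(.105,.127): P=o+d*(.154+r*np.cos(1.274)); print(P,proj(n,[*P,.097+r*np.sin(1.274)]))
go((.500,.271,.24),-.035)
E
```

```text
t: 8.65
tool_pos: [0.4946, 0.116, 0.2503]
eef_rot: [[0.035, 0.999, 0.003], [0.999, -0.035, 0.002], [0.002, 0.003, -1.0]]
contact_force: [0.8, -0.4, -0.4]
gripper_width: 1.001
finger_force: 0.0
top 106 172 191 217 224
[(171, np.float64(nan)), (174, np.float64(219.0)), (177, np.float64(219.5)), (180, np.float64(220.0)), (183, np.float64(220.5)), (186, np.float64(221.0)), (189, np.float64(222.0)), (192, np.float64(nan))]
[0.50000937 0.27059728] [178.33292705 220.19678331]
[0.50023263 0.27702749] [173.72351856 219.25312976]
side 49 257 261 163 184
[(163, np.float64(259.0)), (165, np.float64(259.0)), (167, np.float64(259.0)), (169, np.float64(259.5)), (171, np.float64(260.0)), (179, np.float64(259.5)), (181, np.float64(259.5)), (183, np.float64(259.5))]
[0.50000937 0.27059728] [258.684834   169.22425475]
[0.50023263 0.27702749] [258.56147813 163.27635409]
[ 3.400e-03 -1.800e-03  0.000e+00  1.551e-01 -1.000e-04  1.060e-02] d 0.155<stdin>:5: RuntimeWarning: Mean of empty slice.
  ret = ret.dtype.type(ret / rcount)
```

```bash
python3 jog.py '{"segments": [[0,0,0,0.04,0.0005,0.005,1],[0,0,0,0.085,0.0005,0.01,1],[0,0,0,0.13,0.0005,0.01,1],[0,0,0,0.155,0.0005,0.01,1],[0,0,0,0.155,0.0005,0.01,1],[0,0,0,0.155,0.0005,0.035,1],[0,0,0,0.155,0.0005,0.06,0.6],[0,0,0,0.155,0.0005,0.06,0.3],[0,0,0,0.155,0.0005,0.06,0],[0,0,0,0.155,0.0005,0.06,0],[0,0,0,0.155,0.0005,0.06,0],[0,0,0,0.155,0.0005,0.06,0],[0,0,0,0.155,0.0005,0.06,0],[0,0,0,0.155,0.0005,0.06,0],[0,0,0,0.155,0.0005,0.06,0],[0,0,0,0.155,0.0005,0.06,0],[0,0,0,0.155,0.0005,0.06,0]]}'; python3 - <<'E'
from h import *
go((.500,.271,.189),-.035)
im=capture("side")[:,:,::-1]
cv2.imwrite("pics/clamp.png",cv2.resize(im[150:280,215:310],(585,600*130*585//(95*600*585)*1 if 0 else 600)))
E
```

```text
t: 10.35
tool_pos: [0.5024, 0.2709, 0.189]
eef_rot: [[0.036, 0.999, 0.005], [0.999, -0.036, 0.002], [0.002, 0.005, -1.0]]
contact_force: [10.0, 0.2, -3.5]
gripper_width: 0.177
finger_force: 30.0
[ 0.0048 -0.0021 -0.0006  0.0001 -0.0024 -0.    ] d 0.002
```

View pics/clamp.png

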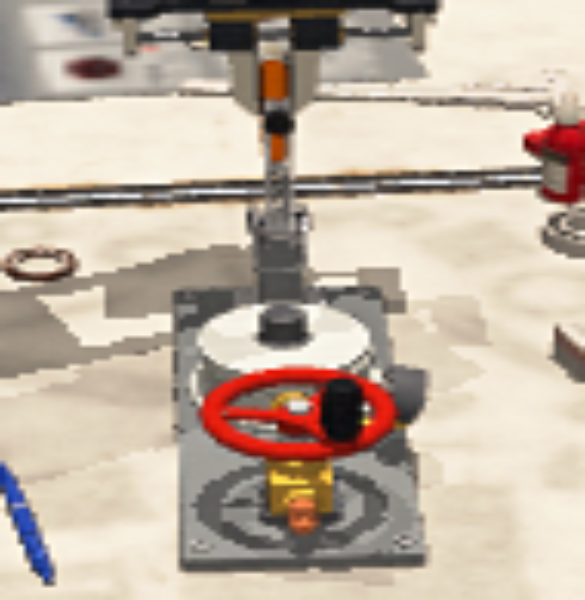

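The lid sits flush on the pot, with its stud at clamp.png (283,325), and the orange grip is pinched. Next I'll swing it down along the arc.

```bash
python3 jog.py '{"segments": [[0,0,0,0,0.002,0,0],[0,0,0,0.012,0.002,0.0045,0],[0,0,0,0.025,0.002,0.0115,0],[0,0,0,0.037,0.002,0.02,0],[0,0,0,0.0475,0.002,0.03,0],[0,0,0,0.0565,0.002,0.0415,0],[0,0,0,0.0635,0.002,0.0545,0],[0,0,0,0.069,0.002,0.068,0],[0,0,0,0.0725,0.002,0.082,0],[0,0,0,0.074,0.002,0.093,0],[0,0,0,0.0745,0.002,0.1005,0],[0,0,0,0.0745,0.002,0.104,0],[0,0,0,0.0745,0.002,0.104,0],[0,0,0,0.0745,0.002,0.104,0]]}'; python3 -c "
from h import *
go((.503,.345,.089),-.035)"
```

```text
t: 11.8
tool_pos: [0.5057, 0.3491, 0.0861]
eef_rot: [[0.035, 0.999, 0.004], [0.999, -0.035, 0.008], [0.008, 0.004, -1.0]]
contact_force: [0.8, 13.2, 1.3]
gripper_width: 0.171
finger_force: 30.0
[ 0.004  -0.0078  0.0004 -0.0042 -0.0025 -0.0029] d 0.006
```

```bash
python3 jog.py '{"segments": [[0,0,0,0.004,0,0.003,0],[0,0,0,0.004,0,0.006,0],[0,0,0,0.004,0,0.008,0],[0,0,0,0.004,0,0.008,0]]}'; python3 -c "
from h import *
im=capture('side')[:,:,::-1]
cv2.imwrite('pics/clamp2.png',cv2.resize(im[150:280,215:310],(585,600)))"
```

```text
t: 12.2
tool_pos: [0.5057, 0.3497, 0.0784]
eef_rot: [[0.035, 0.999, 0.002], [0.999, -0.035, 0.002], [0.002, 0.002, -1.0]]
contact_force: [1.2, -1.5, 11.4]
gripper_width: 0.173
finger_force: 30.0
```

View pics/clamp2.png

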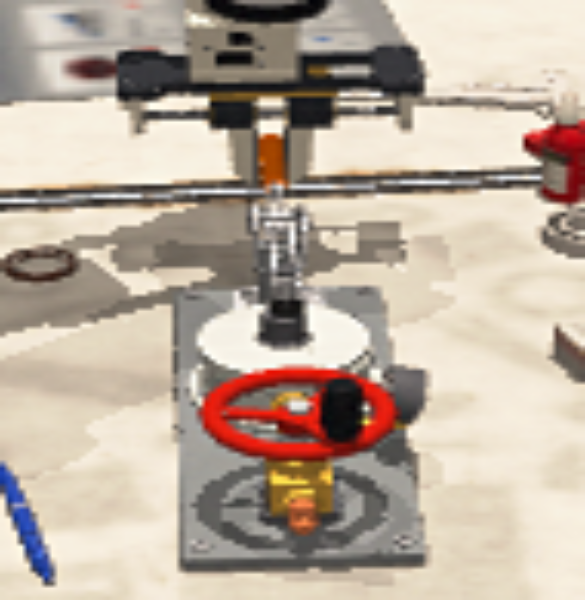

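The foot now rests on the stud at clamp2.png (285,310). I'll press a little further to confirm the stop.

```bash
python3 jog.py '{"segments": [[0,0,0,0,0,0.003,0],[0,0,0,0,0,0.003,0],[0,0,0,0,0,0.003,0]]}';
```

```text
t: 12.55
tool_pos: [0.5058, 0.3497, 0.078]
eef_rot: [[0.035, 0.999, 0.004], [0.999, -0.035, 0.003], [0.003, 0.004, -1.0]]
contact_force: [-5.4, -5.1, 27.3]
gripper_width: 0.171
finger_force: 30.0
```

Force rises to 27 N with no further movement, so the handle is on its stop. I'll release it and go to the valve handle.

```bash
python3 jog.py '{"segments": [[0,0,0,0,0,-0.004,0],[0,0,0,0,0,-0.004,1],[0,0,0,0,0,-0.004,1],[0,0,0,0,0,-0.004,1],[0,0,0,0,0,-0.03,1],[0,0,0,0,0,-0.08,1],[0,0,0,0,0,-0.13,0.7],[0,0,0,0,0,-0.15,0.7],[0,0,0,0,0,-0.15,0.7]]}';  python3 - <<'E'
from h import *
im=capture("top"); s=capture("side"); cv2.imwrite("pics/t3.png",im[:,:,::-1]); cv2.imwrite("pics/s3.png",s[:,:,::-1])
m=(s.max(2)<60).astype(np.uint8)[225:255,262:285]; ys,xs=np.nonzero(m); print(xs.mean()+262,ys.mean()+225,ys.min()+225,ys.max()+225)
print("pred side mid",proj("side",(.507,-.071,.128)),proj("side",(.507,-.071,.15)))
go((.507,-.071,.20),-.035)
E
```

```text
t: 13.45
tool_pos: [0.5061, 0.35, 0.2276]
eef_rot: [[0.035, 0.999, 0.006], [0.999, -0.035, 0.005], [0.005, 0.006, -1.0]]
contact_force: [0.1, 1.5, 0.2]
gripper_width: 0.696
finger_force: 0.0
270.66279069767444 238.6627906976744 232 253
pred side mid [269.49246769 239.25934839] [269.5229912  233.53937138]
[-0.0013 -0.0007  0.     -0.4197  0.0173  0.0227] d 0.421
```

```bash
python3 jog.py '{"segments": [[0,0,0,-0.04,0.019,0,0.7],[0,0,0,-0.085,0.019,0,0.7],[0,0,0,-0.13,0.019,0,0.7],[0,0,0,-0.175,0.019,0,0.7],[0,0,0,-0.22,0.019,0,0.7],[0,0,0,-0.265,0.019,0,0.7],[0,0,0,-0.31,0.019,0,0.7],[0,0,0,-0.35,0.019,0,0.7],[0,0,0,-0.385,0.019,0,0.7],[0,0,0,-0.41,0.019,0.01,0.7],[0,0,0,-0.42,0.019,0.03,0.7],[0,0,0,-0.42,0.019,0.03,0.7],[0,0,0,-0.42,0.019,0.03,0.7]]}';  python3 - <<'E'
from h import *
go((.509,-.071,.125),-.035)
im=capture('side')[:,:,::-1]
cv2.imwrite('pics/valve.png',cv2.resize(im[180:280,225:310],(595,700))[:600])
E
```

```text
t: 14.85
tool_pos: [0.5083, -0.0707, 0.192]
eef_rot: [[0.035, 0.999, -0.003], [0.999, -0.035, 0.003], [0.003, -0.004, -1.0]]
contact_force: [-0.2, 0.1, 0.6]
gripper_width: 0.698
finger_force: 0.0
[-0.0036 -0.0027 -0.0005 -0.0005  0.0009  0.067 ] d 0.067
```

View pics/valve.png

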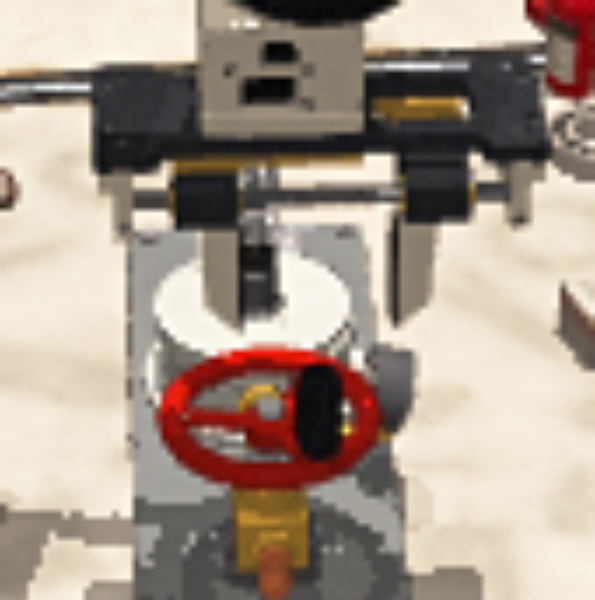

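The clamp handle stayed down. The jaws are centred at valve.png x of about 318, above the black handle at (320,412). Now I'll descend and grip.

```bash
python3 jog.py '{"segments": [[0,0,0,0,0,0.03,0.7],[0,0,0,0,0,0.06,0.7],[0,0,0,0,0,0.066,0.7],[0,0,0,0,0,0.066,0.4],[0,0,0,0,0,0.066,0],[0,0,0,0,0,0.066,0],[0,0,0,0,0,0.066,0],[0,0,0,0,0,0.066,0],[0,0,0,0,0,0.066,0],[0,0,0,0,0,0.066,0],[0,0,0,0,0,0.066,0]]}'
```

```text
t: 16.0
tool_pos: [0.5096, -0.0712, 0.1278]
eef_rot: [[0.035, 0.999, 0.001], [0.999, -0.035, 0.001], [0.001, 0.001, -1.0]]
contact_force: [0.6, 0.3, 2.8]
gripper_width: 0.224
finger_force: 30.0
```

```bash
cat > arc.py <<'E'
import sys,numpy as np
from h import ctrl, capture, camera_params
# relative tool-axis offsets along the wheel circle from angle a0, step da per row, n rows
C=np.array([.4906,-.029]);r=.046
def a_now():
    s=ctrl.get_state();p=np.array(s['tool_pos'])[:2]-C;R=np.array(s['eef_rot']);q=R.T[:2,:2]@p;return np.arctan2(q[0],q[1]),np.hypot(*q)
def arc(a0,da,n):
    a=a0+da*np.arange(1,n+1);return np.round(np.c_[r*(np.sin(a)-np.sin(a0)),r*(np.cos(a)-np.cos(a0)),-.003*da*np.arange(1,n+1)/6.283],4)
E
cat > chk.py <<'E'
import sys,numpy as np
from arc import *
f=np.array(ctrl.get_state()['contact_force'])[:2];a,rr=a_now();print("CHK a",a.round(3),"r",rr.round(4),"F",f.round(1))
sys.exit(int(np.hypot(*f)>20))
E
python3 - <<'E'
from arc import *
print(a_now());print(arc(-1.112,-.3,6).tolist())
a=-1.112-1.8
for k in range(18): print(k,arc(a-.3*k,-.15,2).tolist())
E
```

```text
(np.float64(-1.1123858675162857), np.float64(0.04626756917979527))
[[-0.0042, -0.0131, 0.0001], [-0.0043, -0.0268, 0.0003], [-0.0004, -0.04, 0.0004], [0.0073, -0.0514, 0.0006], [0.018, -0.0601, 0.0007], [0.0308, -0.0652, 0.0009]]
0 [[0.0068, -0.0011, 0.0001], [0.0137, -0.0011, 0.0001]]
1 [[0.0068, 0.001, 0.0001], [0.0134, 0.003, 0.0001]]
2 [[0.0062, 0.003, 0.0001], [0.0119, 0.0068, 0.0001]]
3 [[0.0051, 0.0047, 0.0001], [0.0094, 0.0101, 0.0001]]
4 [[0.0035, 0.006, 0.0001], [0.006, 0.0124, 0.0001]]
5 [[0.0015, 0.0067, 0.0001], [0.0021, 0.0136, 0.0001]]
6 [[-0.0005, 0.0069, 0.0001], [-0.002, 0.0136, 0.0001]]
7 [[-0.0025, 0.0064, 0.0001], [-0.006, 0.0124, 0.0001]]
8 [[-0.0043, 0.0054, 0.0001], [-0.0094, 0.0101, 0.0001]]
9 [[-0.0057, 0.0039, 0.0001], [-0.0119, 0.0068, 0.0001]]
10 [[-0.0066, 0.002, 0.0001], [-0.0134, 0.003, 0.0001]]
11 [[-0.0069, -0.0, 0.0001], [-0.0137, -0.0011, 0.0001]]
12 [[-0.0066, -0.0021, 0.0001], [-0.0128, -0.0051, 0.0001]]
13 [[-0.0057, -0.0039, 0.0001], [-0.0107, -0.0086, 0.0001]]
14 [[-0.0043, -0.0054, 0.0001], [-0.0077, -0.0114, 0.0001]]
15 [[-0.0025, -0.0064, 0.0001], [-0.004, -0.0132, 0.0001]]
16 [[-0.0005, -0.0069, 0.0001], [0.0001, -0.0137, 0.0001]]
17 [[0.0016, -0.0067, 0.0001], [0.0042, -0.0131, 0.0001]]
```

```bash
python3 jog.py '{"segments": [[0,0,0,-0.0042,-0.0131,0.0001,0],[0,0,0,-0.0043,-0.0268,0.0003,0],[0,0,0,-0.0004,-0.04,0.0004,0],[0,0,0,0.0073,-0.0514,0.0006,0],[0,0,0,0.018,-0.0601,0.0007,0],[0,0,0,0.0308,-0.0652,0.0009,0],[0,0,0,0.0308,-0.0652,0.0009,0]]}'; python3 chk.py
```

```text
t: 16.7
tool_pos: [0.4454, -0.0367, 0.1269]
eef_rot: [[0.034, 0.999, 0.002], [0.999, -0.034, 0.002], [0.002, 0.002, -1.0]]
contact_force: [3.3, 1.9, -1.0]
gripper_width: 0.226
finger_force: 30.0
CHK a -2.939 r 0.0458 F [3.3 1.9]
```

```bash
q(){ grep -E '^t:' ; }
python3 jog.py '{"segments": [[0,0,0,0.0068,-0.0011,0.0001,0],[0,0,0,0.0137,-0.0011,0.0001,0]]}' | q; python3 chk.py &&
python3 jog.py '{"segments": [[0,0,0,0.0068,0.001,0.0001,0],[0,0,0,0.0134,0.003,0.0001,0]]}' | q && python3 chk.py &&
python3 jog.py '{"segments": [[0,0,0,0.0062,0.003,0.0001,0],[0,0,0,0.0119,0.0068,0.0001,0]]}' | q && python3 chk.py &&
python3 jog.py '{"segments": [[0,0,0,0.0051,0.0047,0.0001,0],[0,0,0,0.0094,0.0101,0.0001,0]]}' | q && python3 chk.py &&
python3 jog.py '{"segments": [[0,0,0,0.0035,0.006,0.0001,0],[0,0,0,0.006,0.0124,0.0001,0]]}' | q && python3 chk.py &&
python3 jog.py '{"segments": [[0,0,0,0.0015,0.0067,0.0001,0],[0,0,0,0.0021,0.0136,0.0001,0]]}' | q && python3 chk.py &&
python3 jog.py '{"segments": [[0,0,0,-0.0005,0.0069,0.0001,0],[0,0,0,-0.002,0.0136,0.0001,0]]}' | q && python3 chk.py &&
python3 jog.py '{"segments": [[0,0,0,-0.0025,0.0064,0.0001,0],[0,0,0,-0.006,0.0124,0.0001,0]]}' | q && python3 chk.py &&
python3 jog.py '{"segments": [[0,0,0,-0.0043,0.0054,0.0001,0],[0,0,0,-0.0094,0.0101,0.0001,0]]}' | q && python3 chk.py &&
python3 jog.py '{"segments": [[0,0,0,-0.0057,0.0039,0.0001,0],[0,0,0,-0.0119,0.0068,0.0001,0]]}' | q && python3 chk.py &&
python3 jog.py '{"segments": [[0,0,0,-0.0066,0.002,0.0001,0],[0,0,0,-0.0134,0.003,0.0001,0]]}' | q && python3 chk.py &&
python3 jog.py '{"segments": [[0,0,0,-0.0069,0,0.0001,0],[0,0,0,-0.0137,-0.0011,0.0001,0]]}' | q && python3 chk.py
```

```text
t: 16.9
CHK a 3.072 r 0.0458 F [ 3.9 -3.6]
t: 17.1
CHK a 2.772 r 0.0459 F [ 4.2 -5.3]
t: 17.3
CHK a 2.478 r 0.046 F [ 3.4 -6.8]
t: 17.5
CHK a 2.188 r 0.0461 F [-0.  -6.8]
t: 17.7
CHK a 1.9 r 0.0463 F [-1.4 -5. ]
t: 17.9
CHK a 1.6 r 0.0463 F [-3.8 -2.1]
t: 18.1
CHK a 1.288 r 0.0463 F [-2.4 -0.1]
t: 18.3
CHK a 0.976 r 0.0463 F [-2.7  1.8]
t: 18.5
CHK a 0.665 r 0.0463 F [-1.6  3. ]
t: 18.7
CHK a 0.359 r 0.0463 F [-0.5  3.8]
t: 18.9
CHK a 0.057 r 0.0464 F [1.6 4.4]
t: 19.1
CHK a -0.149 r 0.0463 F [10.1 31.9]
```

```bash
python3 jog.py '{"segments": [[0,0,0,-0.002,0,0,0],[0,0,0,-0.002,0,0,0],[0,0,0,-0.002,0,0,0]]}'; python3 chk.py; python3 - <<'E'
from arc import *
a,_=a_now(); s=ctrl.get_state()
print("off from present to commanded start irrelevant")
print(arc(a,.3142,20).tolist())
E
```

```text
t: 19.4
tool_pos: [0.5362, -0.0378, 0.1256]
eef_rot: [[0.036, 0.999, 0.004], [0.999, -0.036, 0.01], [0.011, 0.004, -1.0]]
contact_force: [9.6, 28.4, 1.2]
gripper_width: 0.221
finger_force: 30.0
CHK a -0.154 r 0.0464 F [ 9.6 28.4]
off from present to commanded start irrelevant
[[0.0144, -0.0, -0.0002], [0.0281, -0.0045, -0.0003], [0.0397, -0.013, -0.0005], [0.0481, -0.0247, -0.0006], [0.0525, -0.0384, -0.0008], [0.0525, -0.0528, -0.0009], [0.048, -0.0665, -0.0011], [0.0395, -0.0781, -0.0012], [0.0278, -0.0865, -0.0014], [0.0141, -0.0909, -0.0015], [-0.0003, -0.0909, -0.0017], [-0.014, -0.0864, -0.0018], [-0.0256, -0.0779, -0.002], [-0.034, -0.0662, -0.0021], [-0.0384, -0.0525, -0.0023], [-0.0384, -0.0381, -0.0024], [-0.0339, -0.0244, -0.0026], [-0.0253, -0.0128, -0.0027], [-0.0137, -0.0044, -0.0029], [0.0, 0.0, -0.003]]
```

Firm stop: 28 N with no movement. Now I'll back off two turns. The first turn's rows include +4.6 mm in dx to undo the pre-load.

```bash
python3 jog.py '{"segments": [[0,0,0,0.019,0.0005,-0.0002,0],[0,0,0,0.0327,-0.004,-0.0003,0],[0,0,0,0.0443,-0.0125,-0.0005,0],[0,0,0,0.0527,-0.0242,-0.0006,0],[0,0,0,0.0571,-0.0379,-0.0008,0],[0,0,0,0.0571,-0.0523,-0.0009,0],[0,0,0,0.0526,-0.066,-0.0011,0],[0,0,0,0.0441,-0.0776,-0.0012,0],[0,0,0,0.0324,-0.086,-0.0014,0],[0,0,0,0.0187,-0.0904,-0.0015,0],[0,0,0,0.0043,-0.0904,-0.0017,0],[0,0,0,-0.0094,-0.0859,-0.0018,0],[0,0,0,-0.021,-0.0774,-0.002,0],[0,0,0,-0.0294,-0.0657,-0.0021,0],[0,0,0,-0.0338,-0.052,-0.0023,0],[0,0,0,-0.0338,-0.0376,-0.0024,0],[0,0,0,-0.0293,-0.0239,-0.0026,0],[0,0,0,-0.0207,-0.0123,-0.0027,0],[0,0,0,-0.0091,-0.0039,-0.0029,0],[0,0,0,0.0046,0.0005,-0.003,0]]}'; python3 chk.py
```

```text
t: 21.4
tool_pos: [0.5359, -0.04, 0.1285]
eef_rot: [[0.036, 0.999, 0.002], [0.999, -0.036, -0.001], [-0.001, 0.002, -1.0]]
contact_force: [1.3, -4.9, -1.4]
gripper_width: 0.221
finger_force: 30.0
CHK a -0.202 r 0.0466 F [ 1.3 -4.9]
```

```bash
python3 jog.py '{"segments": [[0,0,0,0.0144,0,-0.0002,0],[0,0,0,0.0281,-0.0045,-0.0003,0],[0,0,0,0.0397,-0.013,-0.0005,0],[0,0,0,0.0481,-0.0247,-0.0006,0],[0,0,0,0.0525,-0.0384,-0.0008,0],[0,0,0,0.0525,-0.0528,-0.0009,0],[0,0,0,0.048,-0.0665,-0.0011,0],[0,0,0,0.0395,-0.0781,-0.0012,0],[0,0,0,0.0278,-0.0865,-0.0014,0],[0,0,0,0.0141,-0.0909,-0.0015,0],[0,0,0,-0.0003,-0.0909,-0.0017,0],[0,0,0,-0.014,-0.0864,-0.0018,0],[0,0,0,-0.0256,-0.0779,-0.002,0],[0,0,0,-0.034,-0.0662,-0.0021,0],[0,0,0,-0.0384,-0.0525,-0.0023,0],[0,0,0,-0.0384,-0.0381,-0.0024,0],[0,0,0,-0.0339,-0.0244,-0.0026,0],[0,0,0,-0.0253,-0.0128,-0.0027,0],[0,0,0,-0.0137,-0.0044,-0.0029,0],[0,0,0,0,0,-0.003,0]]}'; python3 jog.py '{"segments": [[0,0,0,0.002,0,0,0],[0,0,0,0.002,0,0,0],[0,0,0,0.002,0,0,0],[0,0,0,0.002,0,0,0]]}'; python3 chk.py; python3 -c "
from h import *
a=capture('side')[:,:,::-1];cv2.imwrite('pics/end.png',cv2.resize(a[150:280,215:310],(585,600)))"
```

```text
t: 23.4
tool_pos: [0.5358, -0.0399, 0.1315]
eef_rot: [[0.036, 0.999, 0.002], [0.999, -0.036, -0.001], [-0.001, 0.002, -1.0]]
contact_force: [2.1, -4.6, -0.2]
gripper_width: 0.22
finger_force: 30.0
t: 23.8
tool_pos: [0.5362, -0.0367, 0.1318]
eef_rot: [[0.035, 0.999, 0.004], [0.999, -0.035, 0.001], [0.001, 0.004, -1.0]]
contact_force: [6.7, 0.2, -1.8]
gripper_width: 0.225
finger_force: 30.0
CHK a -0.133 r 0.0462 F [6.7 0.2]
```

View pics/end.png

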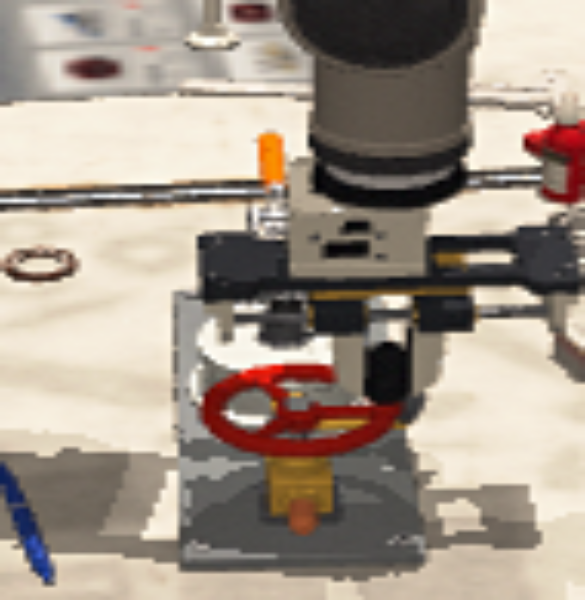

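The black handle is gripped at end.png (387,370), two turns off the stop to within about 0.02 rad. The clamp handle is still down. Handing in.

```bash
python3 -c "
from workcell import ctrl, capture, camera_params
print(ctrl.get_state()['joint_velocities']); print(ctrl.finish_job())"
```

```text
[ 0.00030532 -0.00048941  0.00012128  0.00014688  0.00123407  0.00100003]
the job is handed in; nothing more can be done
None
```

I handed the job in at about 24 s: the lid is home, the clamp is down on it, and the valve was shut to its stop and backed off two turns with the black handle still gripped; hand-in returned no verdict, so I don't know the score.

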